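# Load the spice caddy and hold it up by its handle

## Task

Stand the slim glass spice jar and the short round spice tin that are out on the worktop back in the wooden caddy, each all the way down in the hole that fits it and upright all the while. Then swing the caddy's wire handle up without tipping the caddy, lift the loaded caddy by the middle of the handle's wooden grip about 10 cm clear of the worktop, level and steady, and finish while still holding it there; leave the onion, the garlic and the cork jar alone.

Things in the scene. Friction and masses are not known exactly. Their poses are not given: they have to be found in the camera images.
- caddy: loose wooden caddy, 0.5 kg, 80 mm (its x) by 210 mm (its y; 226 over the handle). Origin: centre of its underside, z up. Cheeks 11 mm thick, 88 mm high at y = -100 and +100 mm; between them a floor board (top face at 12 mm) and over it a board with two holes (top face at 38 mm). A wire handle pivots outside the cheeks about y, at x = 0, 72 mm up; it starts folded to -x, roughly toward the robot
- small_well (a point): centre of the small hole, on the floor board (12 mm above the caddy's underside). The hole is 46 mm wide and its mouth lies 26 mm above this point, with a 2 mm chamfer; axes as the caddy's
- large_well (a point): centre of the large hole, on the floor board (12 mm above the caddy's underside). The hole is 60 mm wide and its mouth lies 26 mm above this point, with a 2 mm chamfer; axes as the caddy's
- handle (a joint): angle of the caddy's wire handle (rad): 0 = folded down on its rest pins at the caddy's -x side (the grip then 98 mm out and 52 mm above the caddy's underside), 1.77 = upright, 3.54 = folded down on the other side. It swings freely and falls back when let go
- grip (a point): middle of the wooden grip on the handle's crossbar: a round wooden sleeve 16 mm thick and 90 mm long along the caddy's y that turns freely on the wire, 100 mm from the handle's pivot axis; with the handle upright its centre is 172 mm above the caddy's underside
- jar_mid (a point): centre of the slim glass spice jar with a screw cap: 41 mm across, 105 mm tall, about 0.11 kg, loose, standing on the worktop; the point is on its axis, half-way up (52 mm above its underside), z along its axis
- tin_mid (a point): centre of the short round spice tin: 54 mm across, 72 mm tall, about 0.13 kg, loose, standing on the worktop; the point is on its axis, half-way up (36 mm above its underside), z along its axis
- onion: onion, 78 mm across and 85 mm high, to be left alone; origin at the centre of its underside
- garlic: bulb of garlic, 60 mm across and 58 mm high, to be left alone; origin at the centre of its underside
- cork_jar: round glass jar with a cork, 60 mm across and 121 mm high, to be left alone; origin at the centre of its underside
Not all that is in view belongs to the job. What is shaped like the part that bears tin_mid but purple is not meant.

How it is judged (in metres and radians):
On the way, in this order (a step that is already met when the one before it is completed fails the run):
1. the jar is down in the small hole and the tin in the large one, both let go, and the caddy still stands on the worktop (z of jar_mid in the frame of small_well between 0.045 and 0.058 m and horizontal distance between jar_mid and small_well below 0.014 m and z of tin_mid in the frame of large_well between 0.029 and 0.042 m and horizontal distance between tin_mid and large_well below 0.014 m and height (world z) of caddy below 0.008 m and contact force between the fingers and jar below 0.1 N and contact force between the fingers and tin below 0.1 N), for 0.2 s.
2. the loaded caddy hangs level and steady from its handle, clear of the worktop (z of jar_mid in the frame of small_well between 0.045 and 0.058 m and horizontal distance between jar_mid and small_well below 0.014 m and z of tin_mid in the frame of large_well between 0.029 and 0.042 m and horizontal distance between tin_mid and large_well below 0.014 m and height (world z) of caddy between 0.06 and 0.17 m and angle between caddy's own z axis and vertical below 0.12 rad and linear speed of caddy below 0.03 m/s and angular speed of caddy below 0.2 rad/s and contact force between the fingers and caddy above 1 N and distance between the grasp point and grip below 0.035 m), for 0.3 s.
At the end, for the whole second after the job is handed in: The caddy is held by its handle's grip, nothing else carrying it: underside 60 to 170 mm above the worktop, within 0.12 rad of level, slower than 30 mm/s and 0.2 rad/s; the jar is down in the small hole and the tin in the large one, on the floor board to within 5 mm (all of step 2); the arm keeps its last pose, push and grip.
It fails at once if the jar or the tin is tipped over (more than 0.6 rad from upright) (angle between any of jar_mid, tin_mid's own z axis and vertical above 0.6 rad).
It fails at once if the caddy is tipped (more than 0.35 rad) (angle between caddy's own z axis and vertical above 0.35 rad).
It fails at once if the onion, the garlic or the cork jar is moved by more than 30 mm (distance of any of onion, garlic, cork_jar from where it was at the start of the episode above 0.03 m).
It also fails if it takes over 72 s, if anything falls off the work surface, if the arm or the gripper's body presses on something with over 40 N, if the wrist force passes 120 N, or if a joint passes its speed limit or range.

## Robot

A 6-joint arm with a two-finger parallel gripper is mounted at the origin on a cart in front of the work surface, level with it; the furniture and walls round the work are solid. World frame = base frame: x ahead of the robot, y to its left, z up, the work surface at z = 0. Lengths are in mm, angles in degrees, forces in N, time in s.
With the tool pointing down it reaches from about 300 to 825 mm from the base axis. Payload 5.4 kg.
Tool frame: the origin (TCP) lies midway between the tips of the shut fingers; the grasp point (between the pads) lies 19 mm behind it; z points along the fingers, y is the line along which they close (so a half turn about z gives the same grasp; the last joint's range is limited). The gripper opens to 92 mm and grips with 3 to 60 N. Pads are 20 mm wide; open, the fingers measure 128 mm over their backs; the gripper's body (75 mm by 189 mm) begins 69 mm behind the grasp point.
Start: joints at [62.504, 9.076, 91.501, -0, 79.423, -12.038], TCP at [153.27, 554.179, 214.601] pointing down, gripper open.
Joint ranges: [-166.64, 166.64], [-54.1, 131.32], [10.49, 154.53], [-73.88, 253.88], [9.74, 151.15], [-171.62, 171.62]. Speed limits (degrees/s): [147.25, 147.25, 180, 180, 180, 180].

## Interface

Orientations are given as a 3x3 rotation matrix whose columns are the frame's x, y, z axes.
In Python, from cell import bot, grab_frame, get_calibration gives the robot as it stands.
- The arm moves only by the tool step_arm, never from a script. Its arguments are lists of equal length, an entry for each row: "angular": the turn, a rotation vector about the world's x, y, z in rad, a list of three; "travel": the shift along the world's x, y, z in mm, a list of three; "hand": the finger opening in mm, from 0 to 91.9. A call has exactly 8 rows; each row shifts and turns the commanded pose from where the row before left it; what a row does not reach is not made up. A row lasts 1/10 s, in which the tool goes at most 50 mm and 8.59 degrees, less where a joint would pass 70% of its speed; a pose out of reach is approached as far as the arm can. A call with a gripper value outside its range is refused whole. The fingers move at their own pace and stop on an object; "squeeze" is the grip in N (left out, the last holds). Time passes only in rows, so rows that do not move let the fingers close, or fill a call up. It gives the time, the measured TCP pose, the force, the opening and the grip force at its end, in the units of the state.
- bot.get_state(): the state, without advancing time (a new reading comes with each control period).
- grab_frame(name): name is "scene" or "top" or "wrist"; returns (picture, depth): 480x640x3 uint8, blue, green, red; 480x640 float32, mm along the optical axis (not along the pixel's ray), 0 where there is no reading.
- get_calibration(name): a dict with "fx", "fy", "cx", "cy" (pixels), "k1" (the pictures are not rectified: a ray, as slopes to the right and down, at radius r is drawn at 1 + k1 r^2 times it, then the intrinsics apply), "R" (3x3) and "t" (3): a world point X has camera coordinates R X + t. Camera axes: x right, y down, z forward; pixel columns grow to the right and rows downward; lengths in mm; the calibration is good to about 2 mm. A picture is of the moment at which its call begins: read the wrist's pose just before it. get_calibration takes no time and is no camera call; for the wrist camera it gives the pose at the moment of the call.
- bot.sign_off(): hands the job in; it is judged then, once.
The state is a dict: "time": time; "joint_positions": joint angles; "qd": joint speeds; "effort": joint torques, N m; "eef_pos": TCP position; "ee_rot": TCP orientation; "force": force on the tool from outside, world axes, zero at the start; "wrist_torque": the same for the moment, N m; "width": finger opening in mm; "grip_force": force on a finger pad.
Only numpy, scipy, OpenCV 4.12 (cv2) and the standard library are available. Lean on these libraries where they do the work, as an engineer would, in place of code of your own. Each camera call takes 0.05 s, during which the arm holds its last target. There are 200 camera calls.

## Working session

There is one attempt and no reset: what is moved stays moved. The work goes in short steps, Python scripts to look and compute and a tool call to move; the robot and the scene stay as the last step left them, time stands still between calls to the robot, and variables do not carry over. Pictures are saved under pics/ and viewed, at most 11 in all, crops included, and the job is handed in when it is done.

Besides the shell and the picture viewer there is one more tool, called after "Request:" by a JSON object that holds its "fn" and its "kwargs". step_arm: Moves the arm, as the interface text tells. Its arguments: {"type":"object","properties":{"angular":{"type":"array"},"travel":{"type":"array"},"hand":{"type":"array"},"squeeze":{"type":"number"}},"required":["angular","travel","hand"]}

```bash
mkdir -p pics; cat > h.py <<'E'
import numpy as np, cv2
from cell import bot, grab_frame, get_calibration
def world(name,uv,z=None,depth=None,cal=None):
    c=cal or get_calibration(name); R=np.array(c["R"]);t=np.array(c["t"])
    K=np.array([[c["fx"],0,c["cx"]],[0,c["fy"],c["cy"]],[0,0,1.]])
    n=cv2.undistortPoints(np.array(uv,float).reshape(-1,1,2),K,np.array([c["k1"],0,0,0,0.]))[:,0]
    r=np.c_[n,np.ones(len(n))]
    if depth is not None: return (r*np.array(depth).reshape(-1,1)-t)@R
    o=-R.T@t; d=r@R; return o+d*((z-o[2])/d[:,2])[:,None]
E
python3 - <<'E'
from h import *
for n in("scene","top"):
    p,d=grab_frame(n); cv2.imwrite(f"pics/{n}0.png",p); np.save(f"{n}0.npy",d)
    c=get_calibration(n);print(n,c)
print(bot.get_state())
E
```

```text
scene {'fx': 449.11968310019245, 'fy': 449.11968310019245, 'cx': 320.52107094884605, 'cy': 247.5523862453333, 'k1': -0.001793636510072131, 'R': array([[-0.80988688, -0.58656265, -0.00524441],
       [-0.43929327,  0.61242336, -0.65723592],
       [ 0.38872184, -0.52998291, -0.75366667]]), 't': array([539.18401812, 275.39319655, 871.08939308])}
top {'fx': 484.78301703241846, 'fy': 484.78301703241846, 'cx': 312.8430380819923, 'cy': 237.2379565602788, 'k1': 0.01604225228162856, 'R': array([[ 0.00332018, -0.99991481,  0.01262345],
       [-0.98627617, -0.00535815, -0.16501697],
       [ 0.16507055, -0.01190232, -0.98620994]]), 't': array([  62.04796267,  622.46940501, 1070.55417163])}
{'time': 0.1, 'joint_positions': array([ 6.25035246e+01,  9.10978958e+00,  9.15647176e+01, -8.64483643e-04,
        7.94227553e+01, -1.20373133e+01]), 'qd': array([ 0.06773099, -0.06310446, -0.16644547, -0.04240345, -0.02767155,
        0.06130883]), 'effort': array([-5.18032066e-04, -3.86504710e+01, -3.22958457e+01,  7.02665001e-02,
        3.39724647e-02, -8.03120224e-05]), 'eef_pos': array([153.02011368, 553.67850001, 213.71212431]), 'ee_rot': array([[-9.63821295e-01,  2.66548153e-01, -7.70591986e-04],
       [ 2.66549050e-01,  9.63820168e-01, -1.51264034e-03],
       [ 3.39520609e-04, -1.66331553e-03, -9.99998559e-01]]), 'force': array([ 0.69600211, -1.16969415, -0.91571919]), 'wrist_torque': array([ 0.0140049 , -0.02520714,  0.05479125]), 'grip_force': 0.0, 'width': 92.02402847447887}
```

View pics/top0.png

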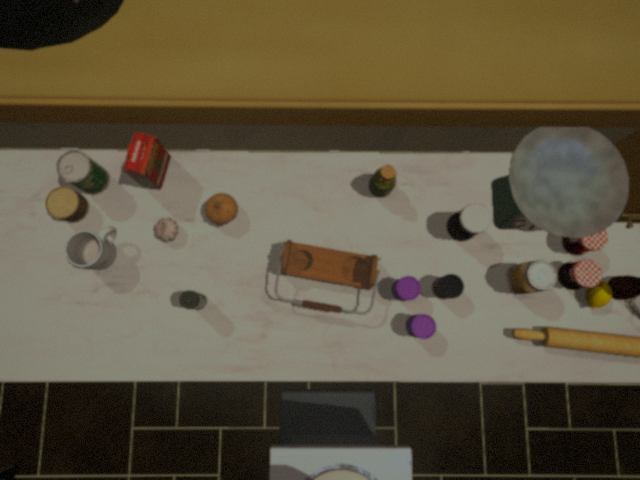

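View pics/scene0.png

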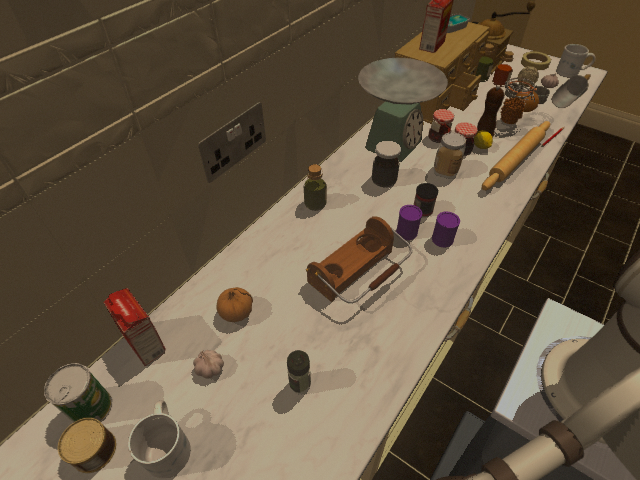

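The top view shows these candidates:
- **Jar:** the slim dark jar at (190,300). No other object looks like it.
- **Tin:** the dark tin at (448,287). The purple tins at (406,288) and (421,326) are excluded, and the white-lid jar at (468,222) is too big.
- **Caddy:** around (330,267), with its grip at (321,306).

Next I'll check these in a close crop.

```bash
python3 - <<'E'
from h import *
p=cv2.imread("pics/top0.png")
g=lambda a:np.clip(a.astype(float)*1.7,0,255).astype(np.uint8)
a=g(cv2.resize(p[230:345,260:475],None,fx=3.7,fy=3.7,interpolation=cv2.INTER_CUBIC))[:,:795]
b=g(cv2.resize(p[275:325,165:225],None,fx=3,fy=3,interpolation=cv2.INTER_CUBIC))
out=np.zeros((a.shape[0]+160,795,3),np.uint8);out[:a.shape[0]]=a;out[a.shape[0]:,:180]=b[:160]
s=cv2.imread("pics/scene0.png");c=g(cv2.resize(s[180:260,390:470],None,fx=2,fy=2));out[a.shape[0]:,200:360]=c[:160]
cv2.imwrite("pics/crop1.png",out)
# depth-based: points of objects above table
d=np.load("top0.npy");v,u=np.mgrid[0:480,0:640];W=world("top",np.c_[u.ravel(),v.ravel()],depth=d.ravel()).reshape(480,640,3)
np.save("W.npy",W)
tab=W[330:370,180:260,2];print("table z",np.median(tab))
for n,(u0,v0,r) in dict(jar=(190,300,20),tin=(448,287,19),pur1=(406,288,17),pur2=(421,326,18),cork=(385,175,25),onion=(221,209,22),garl=(167,229,17)).items():
    w=W[v0-r:v0+r,u0-r:u0+r].reshape(-1,3);zt=np.percentile(w[:,2],99)
    m=w[w[:,2]>zt-6]; (c,rad)=cv2.minEnclosingCircle(m[:,:2].astype(np.float32));print(n,"top",zt.round(),"cen",m[:,:2].mean(0).round(1),np.round(c,1),round(rad,1))
w=W[225:320,255:390].reshape(-1,3)
for lo,hi in((78,95),(32,44),(44,66)):
    m=w[(w[:,2]>lo)&(w[:,2]<hi)];print(lo,hi,len(m),cv2.minAreaRect(m[:,:2].astype(np.float32)),m[:,:2].mean(0))
E
```

```text
Traceback (most recent call last):
ValueError: could not broadcast input array from shape (150,180,3) into shape (160,180,3)
```

```bash
python3 - <<'E'
from h import *
p=cv2.imread("pics/top0.png")
g=lambda a:np.clip(a.astype(float)*1.7,0,255).astype(np.uint8)
a=g(cv2.resize(p[230:345,260:475],(795,425),interpolation=cv2.INTER_CUBIC))
b=g(cv2.resize(p[275:325,165:225],(192,160),interpolation=cv2.INTER_CUBIC))
s=cv2.imread("pics/scene0.png");c=g(cv2.resize(s[180:260,390:470],(160,160)))
out=np.zeros((585,795,3),np.uint8);out[:425]=a;out[425:,:192]=b;out[425:,200:360]=c
cv2.imwrite("pics/crop1.png",out)
d=np.load("top0.npy");v,u=np.mgrid[0:480,0:640];W=world("top",np.c_[u.ravel(),v.ravel()],depth=d.ravel()).reshape(480,640,3)
tab=W[330:370,180:260,2];print("table z",np.median(tab))
for n,(u0,v0,r) in dict(jar=(190,300,20),tin=(448,287,19),pur1=(406,288,17),pur2=(421,326,18),cork=(385,175,25),onion=(221,209,22),garl=(167,229,17)).items():
    w=W[v0-r:v0+r,u0-r:u0+r].reshape(-1,3);zt=np.percentile(w[:,2],99)
    m=w[w[:,2]>zt-6]; (c,rad)=cv2.minEnclosingCircle(m[:,:2].astype(np.float32));print(n,"top",zt.round(),"cen",m[:,:2].mean(0).round(1),np.round(c,1),round(rad,1))
w=W[225:320,255:390].reshape(-1,3)
for lo,hi in((78,95),(32,44),(44,66)):
    m=w[(w[:,2]>lo)&(w[:,2]<hi)];print(lo,hi,len(m),cv2.minAreaRect(m[:,:2].astype(np.float32)),m[:,:2].mean(0))
E
```

```text
table z -0.29029257009418724
jar top 108.0 cen [475.9 327. ] [459.3 215.4] 139.0
tin top 75.0 cen [ 508.5 -238.9] [477.9 -97. ] 179.8
pur1 top 75.0 cen [ 504.3 -145.3] [474.6 -48. ] 131.6
pur2 top 77.0 cen [ 422.1 -165.3] [430.4 -64.9] 143.2
cork top 123.0 cen [740.2 -89.3] [604.9 -15. ] 192.0
onion top 77.0 cen [658.  256.2] [568.3 183.9] 168.7
garl top 55.0 cen [599.6 332.6] [545.4 246. ] 199.8
78 95 236 ((560.5723266601562, 25.322242736816406), (219.86619567871094, 53.41420364379883), 80.27144622802734) [560.08148363  26.32914641]
32 44 1846 ((559.6663208007812, 28.704177856445312), (203.4247283935547, 78.76087951660156), 80.3433837890625) [561.10492966  35.30726058]
44 66 654 ((527.1882934570312, 34.61836242675781), (227.68753051757812, 144.32498168945312), 80.45167541503906) [486.76445949  37.38725327]
```

View pics/crop1.png

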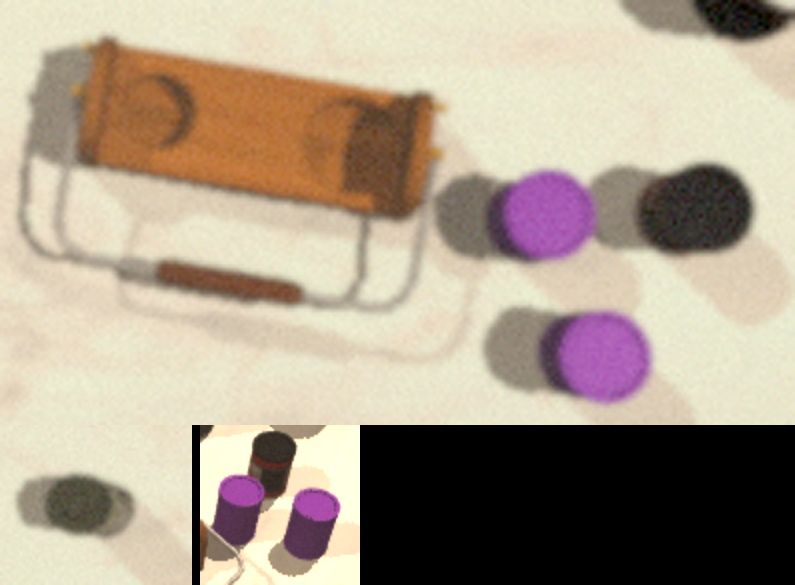

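The crop confirms the choice. The dark tin's cap is at about (450,286), and both purple tins are separate from it. The jar cap is at (189,299), and the caddy holes are at about (302,260) for the small one and (358,270) for the large one. The caddy's yaw is about -9.7°, so I'll turn the tool to close along the caddy's x for everything.

Request:
{"fn": "step_arm", "kwargs": {"angular": [[0, 0, -0.14], [0, 0, -0.14], [0, 0, -0.14], [0, 0, -0.14], [0, 0, -0.14], [0, 0, -0.14], [0, 0, -0.14], [0, 0, -0.14]], "travel": [[35, -25, 0], [35, -25, 0], [35, -25, 0], [35, -25, 0], [35, -25, 0], [35, -25, 0], [35, -25, 0], [35, -25, 0]], "hand": [91, 91, 91, 91, 91, 91, 91, 91], "squeeze": 20}}

```text
time: 0.9
eef_pos: [434.2, 352.8, 214.2]
ee_rot: [[-0.174, 0.985, -0.001], [0.985, 0.174, -0.0], [-0.0, -0.001, -1.0]]
force: [0.3, 0.2, -0.6]
width: 91.1
grip_force: 0.0
```

```bash
python3 - <<'E'
from h import *
s=bot.get_state();R=s["ee_rot"];print(s["time"],s["eef_pos"].round(1),"yaw y",np.degrees(np.arctan2(R[1,1],R[0,1])).round(2),s["joint_positions"].round(0))
print("tin",world("top",[[450.4,286]],z=72),"jar",world("top",[[189.4,299.4]],z=105))
c=get_calibration("wrist");print(c)
p,d=grab_frame("wrist");cv2.imwrite("pics/w1.png",np.clip(p*1.5,0,255).astype(np.uint8))
# depth of top-cam, tight
d=np.load("top0.npy")
for n,u,v in(("tin",450,286),("jar",189,299)):
    vv,uu=np.mgrid[v-15:v+16,u-15:u+16];W=world("top",np.c_[uu.ravel(),vv.ravel()],depth=d[vv,uu].ravel())
    H=72 if n=="tin" else 105; m=W[abs(W[:,2]-H)<7];print(n,np.median(m,0),m.mean(0),(m.max(0)+m.min(0))/2,m.max(0)-m.min(0))
E
```

```text
0.9 [434.2 352.8 214.2] yaw y 10.04 [27.  7. 94.  0. 79. 17.]
tin [[ 509.75078735 -243.24366606   72.        ]] jar [[476.51015352 329.90153138 105.        ]]
{'fx': 341.842105436409, 'fy': 341.842105436409, 'cx': 323.5108382186071, 'cy': 242.84482737736116, 'k1': -0.06264838275524211, 'R': array([[ 0.98485069,  0.17339968, -0.00129117],
       [ 0.16755375, -0.94967721,  0.26464871],
       [ 0.0446638 , -0.2608558 , -0.96434402]]), 't': array([-488.50606585,  233.30129877,  463.78832664])}
tin [ 509.96366218 -245.68268139   70.08560554] [ 509.94217744 -245.60056662   70.04547121] [ 509.90248257 -244.31834704   70.47676711] [53.73827045 56.78468808 10.68852232]
jar [477.19917725 332.9519572  104.67482591] [476.49999655 332.68680702 104.68912703] [477.48851436 333.31095708 103.64894242] [38.55429774 39.47640762  9.90490302]
```

View pics/w1.png

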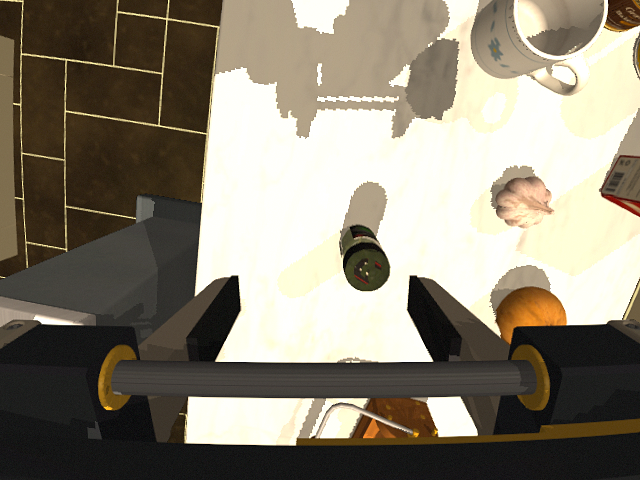

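The wrist view shows the jar cap at about (367,270). Garlic is at (525,202), the onion at (530,318), and the way to the jar is clear.

```bash
python3 - <<'E'
from h import *
print(world("wrist",[[367,270]],z=105))
p,d=grab_frame("wrist");vv,uu=np.mgrid[225:300,330:400]
W=world("wrist",np.c_[uu.ravel(),vv.ravel()],depth=d[225:300,330:400].ravel())
m=W[abs(W[:,2]-105)<5];print(len(m),m.mean(0),(m.max(0)+m.min(0))/2,m.max(0)-m.min(0))
# caddy fit via top cam depth: board plane 32-44, trimmed
d=np.load("top0.npy");vv,uu=np.mgrid[225:300,265:390];W=world("top",np.c_[uu.ravel(),vv.ravel()],depth=d[225:300,265:390].ravel())
import itertools
m=W[(W[:,2]>30)&(W[:,2]<46)&(W[:,0]>500)];q=m[:,:2]
for ang in np.radians(np.arange(-13,-6,.5)):
    c,s=np.cos(ang),np.sin(ang);a=q@[c,s];b=q@[-s,c]
    e=np.percentile(a,[2,98]);f=np.percentile(b,[2,98]);cen=np.array([c,s])*e.mean()+np.array([-s,c])*f.mean()
    print(np.degrees(ang),np.diff(e),np.diff(f),cen)
# holes pixel on z=38
print(world("top",[[301.9,260.3],[357.4,268.4]],z=38))
# end cheeks
m=W[(W[:,2]>80)&(W[:,2]<95)];
for k in(0,1):
    q=m[(m[:,1]>30)==k];print("cheek",len(q),q.mean(0),np.median(q,0))
E
```

```text
[[481.01416288 329.34921979 105.        ]]
1649 [472.47696631 337.76456083 105.26662901] [472.79432287 336.63697865 103.87624417] [39.50365826 40.73643339  7.64953304]
-13.0 [77.86220128] [183.93385231] [560.1189807   28.82020345]
-12.5 [76.98175471] [183.99449089] [560.12278275  28.77686123]
-12.000000000000002 [75.98966526] [184.21761285] [560.04489938  28.82858883]
-11.5 [75.43411925] [184.29525675] [560.10247418  28.80614276]
-11.0 [74.83694059] [184.47273923] [560.12189327  28.81374623]
-10.5 [74.52361468] [184.43866087] [560.18637323  28.76722226]
-10.0 [74.45647464] [184.43165584] [560.17579214  28.68880207]
-9.5 [74.51451599] [184.41377972] [560.03756443  28.69780387]
-9.0 [74.63328893] [184.24174723] [560.1546759   28.66828129]
-8.5 [74.68827535] [184.33495211] [560.02871551  28.70460635]
-8.0 [75.09418841] [184.32937812] [560.16428315  28.68950205]
-7.499999999999999 [75.648013] [184.42014704] [560.12639679  28.61005579]
-7.0 [76.47208764] [184.30972844] [560.08440283  28.66686137]
-6.5 [77.48991096] [184.18705696] [560.00551094  28.68863945]
[[569.97149085  89.84598427  38.        ]
 [551.70320533 -38.98746044  38.        ]]
cheek 100 [543.07077666 -68.82219451  84.99326736] [543.04041306 -68.68500875  84.88948491]
cheek 96 [575.97797224 126.79767473  85.12626664] [575.54347018 126.94826009  84.97263853]
```

Request:
{"fn": "step_arm", "kwargs": {"angular": [[0, 0, -0.115], [0, 0, -0.115], [0, 0, -0.115], [0, 0, 0], [0, 0, 0], [0, 0, 0], [0, 0, 0], [0, 0, 0]], "travel": [[14, -7, -10], [14, -7, -10], [15, -8, -10], [0, 0, -10], [0, 0, -10], [0, 0, 0], [0, 0, 0], [0, 0, 0]], "hand": [91, 91, 91, 91, 91, 91, 91, 91]}}

```text
time: 1.8
eef_pos: [476.1, 332.7, 165.3]
ee_rot: [[0.162, 0.987, 0.001], [0.987, -0.162, 0.0], [0.001, 0.001, -1.0]]
force: [0.5, -0.5, 0.6]
width: 90.8
grip_force: 0.0
```

```bash
python3 - <<'E'
from h import *
p,d=grab_frame("wrist")
v,u=np.mgrid[0:480,0:640];W=world("wrist",np.c_[u.ravel(),v.ravel()],depth=d.ravel()).reshape(480,640,3)
M=(abs(W[...,2]-105)<4)&(d>0)&(np.hypot(W[...,0]-477,W[...,1]-331)<45)
o=np.clip(p*1.5,0,255).astype(np.uint8)
cs,_=cv2.findContours(M.astype(np.uint8),cv2.RETR_EXTERNAL,cv2.CHAIN_APPROX_NONE);cv2.drawContours(o,cs,-1,(0,0,255),1)
ys,xs=np.nonzero(M);print("px",xs.mean(),ys.mean(),"W",W[M].mean(0),W[M].max(0)-W[M].min(0))
s=bot.get_state();print(s["eef_pos"].round(1))
cv2.imwrite("pics/w2.png",o)
E
```

```text
px 323.5464638157895 256.1743421052632 W [476.35078735 335.15143595 105.68243819] [39.7110659  40.23834927  7.12294366]
[476.3 332.7 165.4]
```

View pics/w2.png

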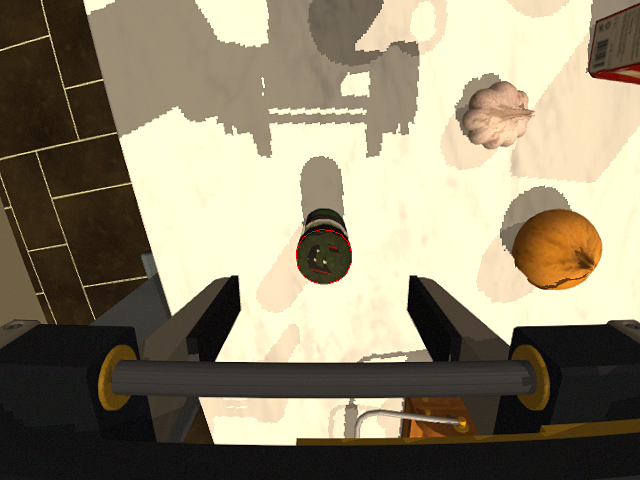

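The mask outlines the jar cap at (323.5,256), centred between the fingers. The jar is at about (476.4,334), so I'll go down and grip.

Request:
{"fn": "step_arm", "kwargs": {"angular": [[0, 0, 0], [0, 0, 0], [0, 0, 0], [0, 0, 0], [0, 0, 0], [0, 0, 0], [0, 0, 0], [0, 0, 0]], "travel": [[0, 1, -25], [0, 0, -25], [0, 0, -25], [0, 0, -25], [0, 0, -13], [0, 0, 0], [0, 0, 0], [0, 0, 0]], "hand": [91, 91, 91, 91, 91, 91, 30, 30]}}

```text
time: 2.65
eef_pos: [477.6, 333.8, 53.4]
ee_rot: [[0.163, 0.987, 0.003], [0.987, -0.163, 0.001], [0.002, 0.003, -1.0]]
force: [-0.4, -0.8, 0.3]
width: 77.2
grip_force: 0.0
```

Request:
{"fn": "step_arm", "kwargs": {"angular": [[0, 0, 0], [0, 0, 0], [0, 0, 0], [0, 0, 0], [0, 0, 0], [0, 0, 0], [0, 0, 0], [0, 0, 0]], "travel": [[0, 0, 0], [0, 0, 0], [0, 0, 0], [0, 0, 0], [0, 0, 0], [0, 0, 0], [0, 0, 10], [0, 0, 20]], "hand": [30, 30, 30, 30, 30, 30, 30, 30]}}

```text
time: 3.45
eef_pos: [474.7, 332.5, 80.4]
ee_rot: [[0.163, 0.987, -0.004], [0.987, -0.163, -0.002], [-0.002, -0.004, -1.0]]
force: [0.3, -0.5, 0.1]
width: 40.7
grip_force: 20.0
```

Request:
{"fn": "step_arm", "kwargs": {"angular": [[0, 0, 0], [0, 0, 0], [0, 0, 0], [0, 0, 0], [0, 0, 0], [0, 0, 0], [0, 0, 0], [0, 0, 0]], "travel": [[0, 0, 30], [0, -10, 35], [12, -35, 20], [15, -45, 15], [15, -45, 0], [15, -45, 0], [15, -40, 0], [10, -30, 0]], "hand": [30, 30, 30, 30, 30, 30, 30, 30]}}

```text
time: 4.25
eef_pos: [558.9, 80.6, 182.3]
ee_rot: [[0.165, 0.986, 0.001], [0.986, -0.165, -0.0], [-0.0, 0.001, -1.0]]
force: [0.6, 0.2, -0.5]
width: 40.4
grip_force: 20.0
```

Request:
{"fn": "step_arm", "kwargs": {"angular": [[0, 0, 0], [0, 0, 0], [0, 0, 0], [0, 0, 0], [0, 0, 0], [0, 0, 0], [0, 0, 0], [0, 0, 0]], "travel": [[6, -25, 0], [2, -15, 0], [0, -8, 0], [0, 0, 0], [0, 0, 0], [0, 0, 0], [0, 0, 0], [0, 0, 0]], "hand": [30, 30, 30, 30, 30, 30, 30, 30]}}

```text
time: 5.05
eef_pos: [566.2, 35.8, 181.6]
ee_rot: [[0.162, 0.987, -0.0], [0.987, -0.162, 0.0], [0.0, -0.0, -1.0]]
force: [0.3, 0.5, -1.2]
width: 40.9
grip_force: 20.0
```

```bash
python3 - <<'E'
from h import *
c=get_calibration("wrist");p,d=grab_frame("wrist");np.save("w3.npy",d);np.save("w3c.npy",c,allow_pickle=True)
s=bot.get_state();print(s["time"],s["eef_pos"].round(1));R=s["ee_rot"];print(R.round(4),"cam",-np.array(c["R"]).T@c["t"])
cv2.imwrite("pics/w3.png",np.clip(p*1.5,0,255).astype(np.uint8))
E
```

```text
5.1 [566.2  35.7 181.6]
[[ 1.626e-01  9.867e-01 -0.000e+00]
 [ 9.867e-01 -1.626e-01  1.000e-04]
 [ 1.000e-04 -0.000e+00 -1.000e+00]] cam [578.30367431 110.34304952 352.30524526]
```

View pics/w3.png

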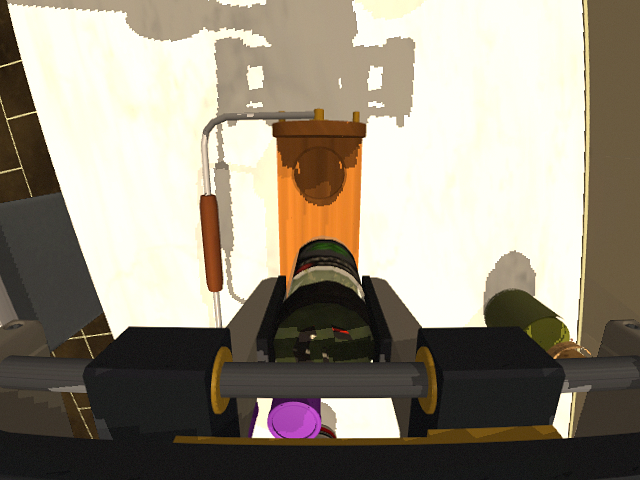

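The wrist view shows the small hole at about x 294–346, centred near (320,173). The caddy's board edges are near x = 278 and 362, and the grip is at (211,243).

```bash
python3 - <<'E'
from h import *
c=np.load("w3c.npy",allow_pickle=True).item();d=np.load("w3.npy")
P=lambda q,z:world("wrist",q,z=z,cal=c).round(1)
v,u=np.mgrid[0:480,0:640];W=world("wrist",np.c_[u.ravel(),v.ravel()],depth=d.ravel(),cal=c).reshape(480,640,3)
# floor seen through hole -> below board; board mask
B=(abs(W[...,2]-38)<5)
print("board z",np.median(W[210:235,290:350,2]), "table",np.median(W[150:300,420:460,2]))
for r in range(138,235,6):
    x=np.nonzero(B[r,270:370])[0]+270
    if len(x): print(r,x.min(),x.max(),"gaps",[(a,b) for a,b in zip(x,x[1:]) if b-a>4], P([[x.min(),r],[x.max(),r]],38)[:,:2].tolist())
print("hole edges L,R,T,B",P([[294,176],[346,176],[320,147],[320,205]],38))
p=cv2.imread("pics/w3.png");o=cv2.resize(p[110:250,190:375],None,fx=4,fy=4,interpolation=cv2.INTER_CUBIC);cv2.imwrite("pics/w3c.png",o)
E
```

```text
board z 38.4216755028894 table 0.384351689515065
138 276 362 gaps [] [[538.1, 127.1], [613.2, 114.6]]
144 276 361 gaps [] [[537.1, 122.0], [611.6, 109.7]]
150 276 361 gaps [(np.int64(309), np.int64(328))] [[536.1, 116.9], [610.9, 104.5]]
156 277 361 gaps [(np.int64(300), np.int64(338))] [[536.0, 111.6], [610.2, 99.3]]
162 277 361 gaps [(np.int64(296), np.int64(342))] [[534.9, 106.5], [609.5, 94.1]]
168 277 361 gaps [(np.int64(294), np.int64(344))] [[533.9, 101.3], [608.7, 88.9]]
174 277 360 gaps [(np.int64(293), np.int64(344))] [[532.9, 96.0], [607.1, 83.7]]
180 277 360 gaps [(np.int64(294), np.int64(343))] [[531.8, 90.7], [606.3, 78.4]]
186 278 359 gaps [(np.int64(297), np.int64(341))] [[531.6, 85.2], [604.7, 73.1]]
192 278 360 gaps [(np.int64(303), np.int64(335))] [[530.6, 79.8], [604.8, 67.6]]
198 278 360 gaps [] [[529.5, 74.4], [604.1, 62.1]]
204 278 359 gaps [] [[528.4, 69.0], [602.4, 56.7]]
210 278 359 gaps [] [[527.3, 63.4], [601.6, 51.1]]
216 278 359 gaps [] [[526.2, 57.9], [600.9, 45.5]]
222 279 359 gaps [] [[526.0, 52.1], [600.1, 39.9]]
228 279 359 gaps [] [[524.8, 46.4], [599.3, 34.1]]
234 279 358 gaps [] [[523.7, 40.7], [597.6, 28.5]]
hole edges L,R,T,B [[547.8  91.7  38. ]
 [594.3  84.   38. ]
 [575.3 113.   38. ]
 [566.6  61.7  38. ]]
```

View pics/w3c.png

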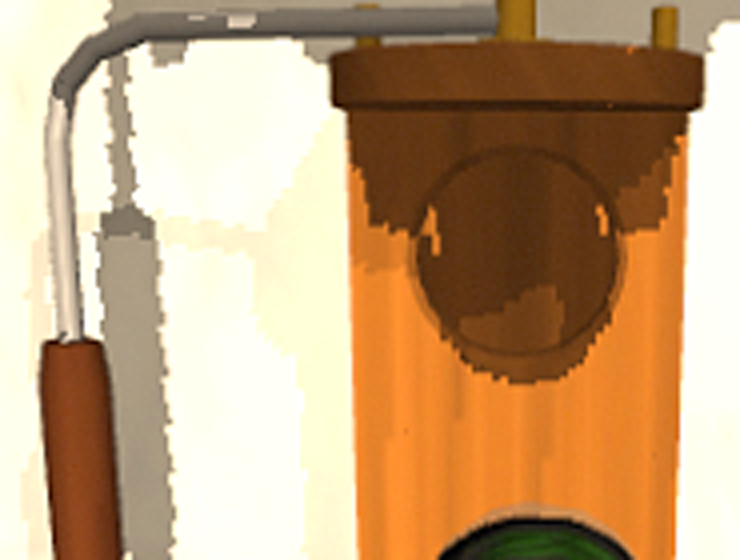

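```bash
python3 - <<'E'
from h import *
c=np.load("w3c.npy",allow_pickle=True).item();d=np.load("w3.npy")
v,u=np.mgrid[0:480,0:640];W=world("wrist",np.c_[u.ravel(),v.ravel()],depth=d.ravel(),cal=c).reshape(480,640,3)
w=W[270:362,265:385].reshape(-1,3)-[566.2,35.7,181.6]
ax=np.array([.1626,.9867]);ay=np.array([.9867,-.1626]);q=np.c_[w[:,:2]@ax,w[:,:2]@ay,w[:,2]]
q=q[(abs(q[:,1])<26)]
for z in range(30,62,3):
    m=q[abs(q[:,2]-z)<1.5]
    if len(m)>5: print(z,len(m),"xt",np.percentile(m[:,0],[1,50,99]).round(1),"yt",np.percentile(m[:,1],[1,99]).round(1))
print(world("wrist",[[320,146.5],[320,198.7],[318.5,172]],z=38,cal=c))
E
```

```text
30 89 xt [ 5.5 11.1 19.6] yt [-25.8  25.5]
33 222 xt [ 5.5 11.7 21.3] yt [-25.6  25.5]
36 366 xt [ 5.  16.9 21.6] yt [-25.   25.1]
39 372 xt [ 4.9 17.2 21.6] yt [-24.9  24.9]
42 382 xt [ 5.1 16.5 21.1] yt [-24.2  24.4]
45 312 xt [ 4.1 13.9 21. ] yt [-23.9  24. ]
48 447 xt [-7.5 16.3 21. ] yt [-23.2  23.4]
51 569 xt [-5.9 15.1 20.8] yt [-22.7  23. ]
54 5150 xt [-4.7  6.6 19.9] yt [-20.7  20. ]
57 200 xt [-3.2  6.1 16.7] yt [-21.9  22.1]
60 107 xt [-0.5  8.3 11.4] yt [-21.7  21.7]
[[575.32466065 113.41731648  38.        ]
 [567.60010826  67.423246    38.        ]
 [570.2794011   91.56085214  38.        ]]
```

Request:
{"fn": "step_arm", "kwargs": {"angular": [[0, 0, 0], [0, 0, 0], [0, 0, 0], [0, 0, 0], [0, 0, 0], [0, 0, 0], [0, 0, 0], [0, 0, 0]], "travel": [[2, 25, 0], [2, 20, 0], [0.5, 8.9, -15], [0, 0, -30], [0, 0, -25], [0, 0, -12], [0, 0, 0], [0, 0, 0]], "hand": [30, 30, 30, 30, 30, 30, 30, 30]}}

```text
time: 5.9
eef_pos: [571.2, 88.9, 100.1]
ee_rot: [[0.163, 0.987, 0.001], [0.987, -0.163, -0.0], [0.0, 0.001, -1.0]]
force: [-0.4, -0.5, -0.2]
width: 40.3
grip_force: 20.0
```

```bash
python3 - <<'E'
from h import *
s=bot.get_state();print(s["eef_pos"].round(2),s["force"].round(1),(s["ee_rot"][:,2]).round(4))
E
```

```text
[571.22  88.88 100.13] [-0.4 -0.5 -0.2] [ 8.e-04 -1.e-04 -1.e+00]
```

Request:
{"fn": "step_arm", "kwargs": {"angular": [[0, 0, 0], [0, 0, 0], [0, 0, 0], [0, 0, 0], [0, 0, 0], [0, 0, 0], [0, 0, 0], [0, 0, 0]], "travel": [[-0.3, 0.8, -4], [0, 0, -4], [0, 0, -4], [0, 0, -4], [0, 0, -4], [0, 0, -3], [0, 0, 0], [0, 0, 0]], "hand": [30, 30, 30, 30, 30, 30, 30, 30]}}

```text
time: 6.7
eef_pos: [570.5, 89.9, 76.6]
ee_rot: [[0.163, 0.987, -0.0], [0.987, -0.163, -0.0], [-0.0, -0.0, -1.0]]
force: [-0.4, 0.5, -0.8]
width: 40.7
grip_force: 20.0
```

Bottom at about 25 mm, inside the hole with no contact force. I'll continue down and let go.

Request:
{"fn": "step_arm", "kwargs": {"angular": [[0, 0, 0], [0, 0, 0], [0, 0, 0], [0, 0, 0], [0, 0, 0], [0, 0, 0], [0, 0, 0], [0, 0, 0]], "travel": [[0, 0, -4], [0, 0, -4], [0, 0, -3], [0, 0, -1], [0, 0, 0], [0, 0, 0], [0, 0, 0], [0, 0, 0]], "hand": [30, 30, 30, 30, 30, 30, 30, 30]}}

```text
time: 7.5
eef_pos: [570.6, 89.9, 64.8]
ee_rot: [[0.163, 0.987, 0.0], [0.987, -0.163, -0.0], [0.0, 0.0, -1.0]]
force: [-0.6, 0.2, -1.8]
width: 40.6
grip_force: 20.0
```

Request:
{"fn": "step_arm", "kwargs": {"angular": [[0, 0, 0], [0, 0, 0], [0, 0, 0], [0, 0, 0], [0, 0, 0], [0, 0, 0], [0, 0, 0], [0, 0, 0]], "travel": [[0, 0, 0], [0, 0, 0], [0, 0, 0], [0, 0, 0], [0, 0, 0], [0, 0, 0], [0, 0, 15], [0, 0, 30]], "hand": [50, 60, 70, 75, 75, 75, 75, 75]}}

```text
time: 8.3
eef_pos: [568.5, 89.9, 108.4]
ee_rot: [[0.163, 0.987, -0.005], [0.987, -0.163, 0.0], [-0.001, -0.005, -1.0]]
force: [0.6, 0.3, 0.7]
width: 75.5
grip_force: 0.0
```

Request:
{"fn": "step_arm", "kwargs": {"angular": [[0, 0, 0], [0, 0, 0], [0, 0, 0], [0, 0, 0], [0, 0, 0], [0, 0, 0], [0, 0, 0], [0, 0, 0]], "travel": [[0, 0, 40], [0, 0, 30], [-5, -35, 5], [-8, -45, 0], [-8, -45, 0], [-8, -45, 0], [-8, -40, 0], [-8, -40, 0]], "hand": [91, 91, 91, 91, 91, 91, 91, 91]}}

```text
time: 9.1
eef_pos: [525.2, -161.9, 186.1]
ee_rot: [[0.163, 0.987, 0.002], [0.987, -0.163, -0.001], [-0.001, 0.002, -1.0]]
force: [1.0, 0.5, 0.6]
width: 91.3
grip_force: 0.0
```

Request:
{"fn": "step_arm", "kwargs": {"angular": [[0, 0, 0], [0, 0, 0], [0, 0, 0], [0, 0, 0], [0, 0, 0], [0, 0, 0], [0, 0, 0], [0, 0, 0]], "travel": [[0, 0, 0], [0, 0, 0], [0, 0, 0], [0, 0, 0], [0, 0, 0], [0, 0, 0], [0, 0, 0], [0, 0, 0]], "hand": [91, 91, 91, 91, 91, 91, 91, 91]}}

```text
time: 9.9
eef_pos: [525.5, -159.9, 184.6]
ee_rot: [[0.163, 0.987, -0.0], [0.987, -0.163, 0.0], [0.0, -0.0, -1.0]]
force: [-0.4, -0.4, 0.3]
width: 90.6
grip_force: 0.0
```

```bash
python3 - <<'E'
from h import *
c=get_calibration("wrist");p,d=grab_frame("wrist");np.save("w4.npy",d);np.save("w4c.npy",c,allow_pickle=True);cv2.imwrite("pics/w4.png",np.clip(p*1.5,0,255).astype(np.uint8))
v,u=np.mgrid[0:480,0:640];W=world("wrist",np.c_[u.ravel(),v.ravel()],depth=d.ravel(),cal=c).reshape(480,640,3)
s=bot.get_state();print(s["eef_pos"])
for n,c0,H,r in(("jar",(571,90),117,30),("tin",(510,-244),72,45)):
    m=W[(abs(W[...,2]-H)<4)&(np.hypot(W[...,0]-c0[0],W[...,1]-c0[1])<r)]
    if len(m): print(n,len(m),m.mean(0),cv2.minEnclosingCircle(m[:,:2].astype(np.float32)))
E
```

```text
[ 525.50208193 -159.99760562  184.59114792]
tin 2589 [ 509.5293042  -244.06705839   70.90866227] ((509.20660400390625, -244.890380859375), 28.432350158691406)
```

View pics/w4.png

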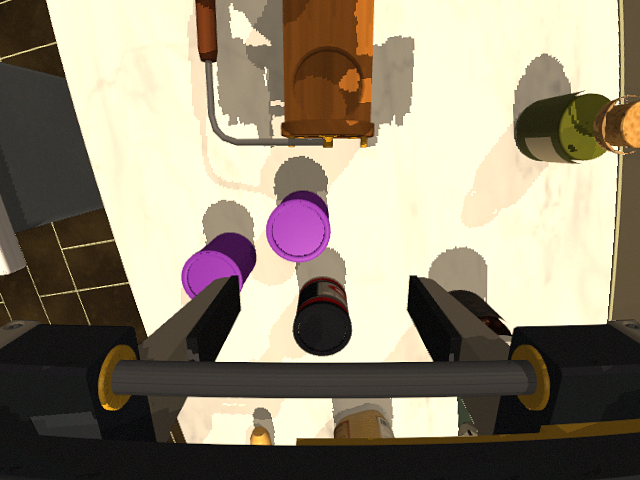

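The wrist view shows the dark tin's cap at (322,325), and the purple tins at (298,230) and (217,275). The large hole is centred near (329,85), and a white-lid jar stands to the right near (480,310). I need the hole's world position and that jar's height.

```bash
python3 - <<'E'
from h import *
c=np.load("w4c.npy",allow_pickle=True).item();d=np.load("w4.npy")
v,u=np.mgrid[0:480,0:640];W=world("wrist",np.c_[u.ravel(),v.ravel()],depth=d.ravel(),cal=c).reshape(480,640,3)
print(world("wrist",[[294,85],[365,85],[329,46]],z=38,cal=c))
# hole: pixels at depth clearly below board
F=(W[...,2]<32)&(W[...,2]>4)&(np.hypot(W[...,0]-551,W[...,1]+39)<40)
B=abs(W[...,2]-38)<4
for r in range(36,128,6):
    x=np.nonzero(B[r,270:385])[0]+270
    g=[(a,b) for a,b in zip(x,x[1:]) if b-a>4]
    print(r,(x.min(),x.max()) if len(x) else 0,[(int(a),int(b),world("wrist",[[a,r],[b,r]],z=38,cal=c).round(1)[:,:2].tolist()) for a,b in g])
d=np.load("top0.npy");W=world("top",np.c_[u.ravel(),v.ravel()],depth=d.ravel()).reshape(480,640,3)
m=W[200:245,445:492].reshape(-1,3);m=m[m[:,2]>40];zt=np.percentile(m[:,2],95);t=m[m[:,2]>zt-6];print("white lid",zt,t.mean(0),np.ptp(t,axis=0),m.min(0),m.max(0))
E
```

```text
[[521.09316978 -27.37717583  38.        ]
 [581.70681623 -37.3891295   38.        ]
 [555.9890744   -1.46413245  38.        ]]
36 (np.int64(283), np.int64(373)) []
42 (np.int64(283), np.int64(372)) []
48 (np.int64(283), np.int64(372)) []
54 (np.int64(283), np.int64(372)) [(311, 345, [[539.9, -5.2], [568.4, -9.9]])]
60 (np.int64(284), np.int64(372)) [(303, 351, [[532.3, -8.8], [572.7, -15.5]])]
66 (np.int64(284), np.int64(371)) [(298, 356, [[527.3, -12.8], [576.2, -20.9]])]
72 (np.int64(284), np.int64(371)) [(295, 359, [[523.9, -17.1], [578.1, -26.1]])]
78 (np.int64(284), np.int64(371)) [(293, 361, [[521.3, -21.6], [579.1, -31.2]])]
84 (np.int64(284), np.int64(371)) [(293, 361, [[520.4, -26.4], [578.4, -36.0]])]
90 (np.int64(284), np.int64(370)) [(293, 361, [[519.5, -31.3], [577.7, -40.9]])]
96 (np.int64(285), np.int64(370)) [(294, 361, [[519.5, -36.3], [577.0, -45.8]])]
102 (np.int64(284), np.int64(370)) [(296, 358, [[520.3, -41.5], [573.7, -50.3]])]
108 (np.int64(284), np.int64(370)) [(300, 355, [[522.8, -47.0], [570.4, -54.8]])]
114 (np.int64(284), np.int64(370)) [(306, 349, [[527.1, -52.8], [564.5, -59.0]])]
120 (np.int64(284), np.int64(370)) [(289, 362, [[511.4, -55.3], [575.1, -65.8]])]
126 0 []
white lid 112.30717021713357 [ 652.92473648 -287.30576985  129.84973501] [ 253.00047422  405.20302868 1051.3974461 ] [ 437.00376378 -327.08298683   40.060648  ] [ 690.50664656   78.12004185 1157.72592341]
```

Large hole at about (550,-33.2), which is consistent with the small hole: 125 mm apart at 9.65°. The white-lid jar is about 112 mm high, so the gripper body clears it. Now for the tin.

Request:
{"fn": "step_arm", "kwargs": {"angular": [[0, 0, 0], [0, 0, 0], [0, 0, 0], [0, 0, 0], [0, 0, 0], [0, 0, 0], [0, 0, 0], [0, 0, 0]], "travel": [[-8, -42, 0], [-8.2, -42.5, -15], [0, 0, -35], [0, 0, -20], [0, 0, 0], [0, 0, 0], [0, 0, 0], [0, 0, 0]], "hand": [91, 91, 91, 91, 91, 91, 91, 91]}}

```text
time: 10.75
eef_pos: [510.4, -245.1, 116.4]
ee_rot: [[0.163, 0.987, 0.002], [0.987, -0.163, -0.002], [-0.002, 0.003, -1.0]]
force: [0.3, -0.7, 0.3]
width: 90.9
grip_force: 0.0
```

```bash
python3 - <<'E'
from h import *
c=get_calibration("wrist");p,d=grab_frame("wrist")
v,u=np.mgrid[0:480,0:640];W=world("wrist",np.c_[u.ravel(),v.ravel()],depth=d.ravel(),cal=c).reshape(480,640,3)
print(bot.get_state()["eef_pos"])
M=(abs(W[...,2]-72)<4)&(np.hypot(W[...,0]-510,W[...,1]+244)<35);m=W[M];print(len(m),m.mean(0),m.max(0)-m.min(0),cv2.minEnclosingCircle(m[:,:2].astype(np.float32)))
E
```

```text
[ 510.18008667 -245.00399004  116.14925839]
5168 [ 509.61934169 -243.99823522   70.95253832] [55.04287709 55.68110758  6.30112171] ((509.72625732421875, -244.75579833984375), 28.0327205657959)
```

Request:
{"fn": "step_arm", "kwargs": {"angular": [[0, 0, 0], [0, 0, 0], [0, 0, 0], [0, 0, 0], [0, 0, 0], [0, 0, 0], [0, 0, 0], [0, 0, 0]], "travel": [[0, 0.4, -25], [0, 0, -25], [0, 0, -20], [0, 0, -8], [0, 0, 0], [0, 0, 0], [0, 0, 0], [0, 0, 0]], "hand": [91, 91, 91, 91, 91, 70, 45, 45]}}

```text
time: 11.6
eef_pos: [510.0, -244.8, 37.8]
ee_rot: [[0.163, 0.987, 0.002], [0.987, -0.163, -0.001], [-0.001, 0.002, -1.0]]
force: [0.4, 0.2, 0.2]
width: 69.1
grip_force: 0.0
```

Request:
{"fn": "step_arm", "kwargs": {"angular": [[0, 0, 0], [0, 0, 0], [0, 0, 0], [0, 0, 0], [0, 0, 0], [0, 0, 0], [0, 0, 0], [0, 0, 0]], "travel": [[0, 0, 0], [0, 0, 0], [0, 0, 0], [0, 0, 0], [0, 0, 0], [0, 0, 10], [0, 0, 20], [0, 0, 30]], "hand": [45, 45, 45, 45, 45, 45, 45, 45]}}

```text
time: 12.4
eef_pos: [507.5, -243.0, 95.4]
ee_rot: [[0.163, 0.987, -0.004], [0.987, -0.163, 0.003], [0.002, -0.005, -1.0]]
force: [0.7, -0.6, -0.7]
width: 53.7
grip_force: 20.0
```

Request:
{"fn": "step_arm", "kwargs": {"angular": [[0, 0, 0], [0, 0, 0], [0, 0, 0], [0, 0, 0], [0, 0, 0], [0, 0, 0], [0, 0, 0], [0, 0, 0]], "travel": [[0, 0, 35], [0, 0, 30], [7, 40, 0], [8, 43, 0], [8, 43, 0], [7, 40, 0], [6, 30, 0], [3, 14, 0]], "hand": [45, 45, 45, 45, 45, 45, 45, 45]}}

```text
time: 13.2
eef_pos: [547.9, -31.7, 161.5]
ee_rot: [[0.161, 0.987, -0.001], [0.987, -0.161, 0.001], [0.0, -0.001, -1.0]]
force: [0.7, -1.4, -1.5]
width: 53.9
grip_force: 20.0
```

Request:
{"fn": "step_arm", "kwargs": {"angular": [[0, 0, 0], [0, 0, 0], [0, 0, 0], [0, 0, 0], [0, 0, 0], [0, 0, 0], [0, 0, 0], [0, 0, 0]], "travel": [[0, 0, 0], [0, 0, 0], [0, 0, 0], [0, 0, 0], [0, 0, 0], [0, 0, 0], [0, 0, 0], [0, 0, 0]], "hand": [45, 45, 45, 45, 45, 45, 45, 45]}}

```text
time: 14.0
eef_pos: [548.2, -34.3, 161.6]
ee_rot: [[0.163, 0.987, -0.0], [0.987, -0.163, 0.0], [-0.0, -0.0, -1.0]]
force: [-0.2, 0.0, -2.0]
width: 53.3
grip_force: 20.0
```

```bash
python3 - <<'E'
from h import *
c=get_calibration("wrist");p,d=grab_frame("wrist")
v,u=np.mgrid[0:480,0:640];W=world("wrist",np.c_[u.ravel(),v.ravel()],depth=d.ravel(),cal=c).reshape(480,640,3)
s=bot.get_state();e=s["eef_pos"];print(e,s["time"])
w=W[240:362,250:395].reshape(-1,3)-e
ax=np.array([.163,.987]);ay=np.array([.987,-.163]);q=np.c_[w[:,:2]@ax,w[:,:2]@ay,w[:,2]];q=q[abs(q[:,1])<27.5]
for z in range(-10,48,4):
    m=q[abs(q[:,2]-z)<2]
    if len(m)>20: print(z,len(m),np.percentile(m[:,0],[1,50,99]).round(1),np.percentile(m[:,1],[1,99]).round(1))
m=W[(abs(W[...,2]-117)<5)&(np.hypot(W[...,0]-571,W[...,1]-90)<32)];print("jar",len(m),m.mean(0),np.ptp(m,axis=0))
cv2.imwrite("pics/w5.png",np.clip(p*1.5,0,255).astype(np.uint8))
E
```

```text
[548.24255936 -34.24044548 161.5711999 ] 14.05
-10 147 [11.8 24.  26.3] [-22.7  23.2]
-6 160 [11.7 24.  26.3] [-23.7  22.5]
-2 155 [11.4 23.5 26.3] [-23.1  22.8]
2 217 [ 4.6 22.9 26.4] [-27.3  27.2]
6 234 [ 4.9 22.7 26.3] [-27.3  27. ]
10 219 [ 6.3 23.1 26.2] [-27.3  27. ]
14 252 [ 6.1 23.2 26.3] [-27.4  27.3]
18 266 [ 7.1 23.3 26.2] [-27.3  26.9]
22 258 [ 7.1 23.6 26.3] [-27.3  27.2]
26 102 [ 6.8 23.7 26.4] [-27.4  27.3]
30 346 [-14.   22.5  27.2] [-27.4  27.1]
34 9468 [-18.6   2.9  26.4] [-26.4  25.9]
38 588 [-16.6   7.3  25.8] [-27.4  27. ]
42 159 [-8.6  2.9 11.3] [-27.5  27.3]
46 180 [-8.7  1.5 11. ] [-27.4  27.4]
jar 4005 [570.24433723  90.04285905 117.83046084] [39.626946   39.85359309  8.64614854]
```

The jar is seated with its top at 117 mm, and the tin is centred in the grip. Aligning and lowering.

Request:
{"fn": "step_arm", "kwargs": {"angular": [[0, 0, 0], [0, 0, 0], [0, 0, 0], [0, 0, 0], [0, 0, 0], [0, 0, 0], [0, 0, 0], [0, 0, 0]], "travel": [[1.8, 1.1, 0], [0, 0, -20], [0, 0, -25], [0, 0, -20], [0, 0, -10], [0, 0, 0], [0, 0, 0], [0, 0, 0]], "hand": [45, 45, 45, 45, 45, 45, 45, 45]}}

```text
time: 14.85
eef_pos: [551.2, -33.4, 88.1]
ee_rot: [[0.163, 0.987, 0.003], [0.987, -0.163, -0.001], [-0.0, 0.003, -1.0]]
force: [0.7, -0.0, -1.2]
width: 53.8
grip_force: 20.0
```

Request:
{"fn": "step_arm", "kwargs": {"angular": [[0, 0, 0], [0, 0, 0], [0, 0, 0], [0, 0, 0], [0, 0, 0], [0, 0, 0], [0, 0, 0], [0, 0, 0]], "travel": [[0, 0, -4], [0, 0, -4], [0, 0, -4], [0, 0, -4], [0, 0, -4], [0, 0, 0], [0, 0, 0], [0, 0, 0]], "hand": [45, 45, 45, 45, 45, 45, 45, 45]}}

```text
time: 15.65
eef_pos: [550.3, -33.2, 66.8]
ee_rot: [[0.163, 0.987, 0.0], [0.987, -0.163, -0.0], [-0.0, 0.0, -1.0]]
force: [-0.6, 0.8, -1.5]
width: 53.4
grip_force: 20.0
```

Request:
{"fn": "step_arm", "kwargs": {"angular": [[0, 0, 0], [0, 0, 0], [0, 0, 0], [0, 0, 0], [0, 0, 0], [0, 0, 0], [0, 0, 0], [0, 0, 0]], "travel": [[0, 0, -4], [0, 0, -4], [0, 0, -4], [0, 0, -3], [0, 0, -1.5], [0, 0, 0], [0, 0, 0], [0, 0, 0]], "hand": [45, 45, 45, 45, 45, 45, 45, 45]}}

```text
time: 16.45
eef_pos: [550.2, -33.2, 50.3]
ee_rot: [[0.163, 0.987, 0.0], [0.987, -0.163, -0.0], [-0.0, 0.0, -1.0]]
force: [0.3, 0.8, -1.7]
width: 53.4
grip_force: 20.0
```

Request:
{"fn": "step_arm", "kwargs": {"angular": [[0, 0, 0], [0, 0, 0], [0, 0, 0], [0, 0, 0], [0, 0, 0], [0, 0, 0], [0, 0, 0], [0, 0, 0]], "travel": [[0, 0, 0], [0, 0, 0], [0, 0, 0], [0, 0, 0], [0, 0, 0], [0, 0, 15], [0, 0, 25], [0, 0, 35]], "hand": [60, 70, 75, 80, 80, 80, 80, 80]}}

```text
time: 17.25
eef_pos: [548.9, -32.8, 125.4]
ee_rot: [[0.163, 0.987, -0.003], [0.987, -0.163, 0.001], [0.0, -0.003, -1.0]]
force: [-0.1, 0.2, -0.6]
width: 80.2
grip_force: 0.0
```

Request:
{"fn": "step_arm", "kwargs": {"angular": [[0, 0, 0], [0, 0, 0], [0, 0, 0], [0, 0, 0], [0, 0, 0], [0, 0, 0], [0, 0, 0], [0, 0, 0]], "travel": [[0, 0, 30], [0, 0, 20], [-20, 10, 0], [-30, 15, 0], [-30, 15, 0], [-5, 3, 0], [0, 0, 0], [0, 0, 0]], "hand": [80, 80, 80, 80, 80, 80, 80, 80]}}

```text
time: 18.05
eef_pos: [466.2, 9.4, 176.1]
ee_rot: [[0.163, 0.987, 0.002], [0.987, -0.163, -0.001], [-0.0, 0.002, -1.0]]
force: [-0.7, -0.4, 0.4]
width: 80.0
grip_force: 0.0
```

```bash
python3 - <<'E'
from h import *
c=get_calibration("wrist");p,d=grab_frame("wrist");e=bot.get_state();print(e["time"],e["eef_pos"])
v,u=np.mgrid[0:480,0:640];W=world("wrist",np.c_[u.ravel(),v.ravel()],depth=d.ravel(),cal=c).reshape(480,640,3)
pt,dt=grab_frame("top");Wt=world("top",np.c_[u.ravel(),v.ravel()],depth=dt.ravel()).reshape(480,640,3)
ax=np.array([.986,-.167]);ay=np.array([.167,.986]);c0=np.array([560.5,28.5])
for nm,X in(("wrist",W),("top",Wt)):
    x=(X[...,:2]-c0)@ax;y=(X[...,:2]-c0)@ay;z=X[...,2]
    for n,M in dict(grip=(abs(x+98)<25)&(abs(y)<43)&(z>44)&(z<72),gripL=(abs(x+98)<25)&(y>15)&(y<43)&(z>44)&(z<72),tin=(np.hypot(x,y+62.5)<30)&(abs(z-84)<6),jar=(np.hypot(x,y-62.5)<25)&(abs(z-117)<6)).items():
        if M.sum()>5: print(nm,n,M.sum(),X[M].mean(0).round(1),"caddy xy",x[M].mean().round(1),y[M].mean().round(1),"xr",np.percentile(x[M],[3,97]).round(1),"zmax",np.percentile(z[M],97).round(1))
cv2.imwrite("pics/w6.png",np.clip(p*1.5,0,255).astype(np.uint8))
E
```

```text
18.1 [466.22121443   9.29922334 175.8412261 ]
wrist grip 1828 [463.6  46.9  58.8] caddy xy -98.6 1.9 xr [-106.   -91.4] zmax 61.3
wrist gripL 650 [468.2  73.7  58.8] caddy xy -98.6 29.2 xr [-105.7  -91.5] zmax 61.3
wrist tin 2271 [554.3 -26.5  82.7] caddy xy 3.1 -55.3 xr [-23.9  23.7] zmax 85.1
wrist jar 3229 [568.9  90.5 117.6] caddy xy -2.1 62.6 xr [-19.5  16. ] zmax 119.1
top grip 26 [468.3  80.8  57.8] caddy xy -99.7 36.1 xr [-105.5  -93. ] zmax 62.9
top gripL 25 [468.5  82.4  57.7] caddy xy -99.7 37.8 xr [-105.5  -93. ] zmax 62.9
top tin 7 [551.  -59.3  82.9] caddy xy 5.3 -88.1 xr [2.1 9. ] zmax 85.7
top jar 267 [570.5  90.5 116.8] caddy xy -0.5 62.8 xr [-17.2  16.6] zmax 120.4
```

View pics/w6.png

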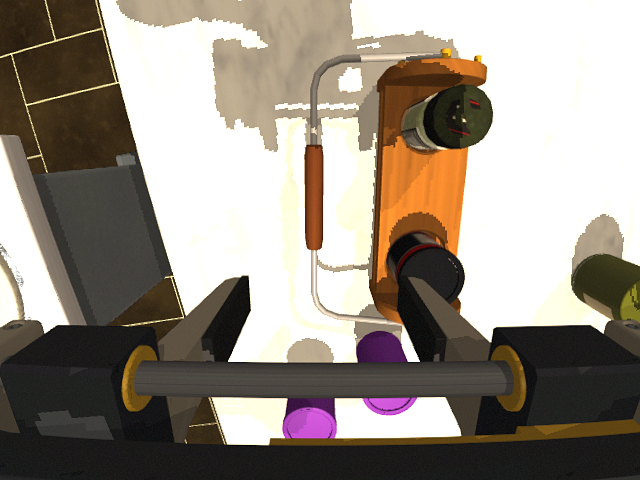

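Both the jar and the tin are seated (tops at 117 and 84 mm), and nothing else was disturbed. The grip is at (314,197), which is about (463.3,45.0,53). I'll move over it with partly open fingers.

Request:
{"fn": "step_arm", "kwargs": {"angular": [[0, 0, 0], [0, 0, 0], [0, 0, 0], [0, 0, 0], [0, 0, 0], [0, 0, 0], [0, 0, 0], [0, 0, 0]], "travel": [[-1.5, 18, 0], [-1.4, 17.7, -10], [0, 0, -35], [0, 0, -35], [0, 0, -10], [0, 0, 0], [0, 0, 0], [0, 0, 0]], "hand": [60, 55, 55, 55, 55, 55, 55, 55], "squeeze": 40}}

```text
time: 18.95
eef_pos: [463.9, 45.2, 87.0]
ee_rot: [[0.164, 0.987, 0.003], [0.987, -0.164, -0.001], [-0.0, 0.004, -1.0]]
force: [-0.2, -0.4, -0.4]
width: 55.0
grip_force: 0.0
```

```bash
python3 - <<'E'
from h import *
c=get_calibration("wrist");p,d=grab_frame("wrist");e=bot.get_state();print(e["time"],e["eef_pos"],e["width"])
v,u=np.mgrid[0:480,0:640];W=world("wrist",np.c_[u.ravel(),v.ravel()],depth=d.ravel(),cal=c).reshape(480,640,3)
ax=np.array([.986,-.167]);ay=np.array([.167,.986]);q=W[...,:2]-e["eef_pos"][:2]
x=q@ax;y=q@ay;M=(abs(x)<16)&(abs(y)<42)&(W[...,2]>46)&(W[...,2]<70)
print(M.sum(),x[M].mean(),y[M].min(),y[M].max(),np.percentile(x[M],[3,97]))
E
```

```text
19.0 [463.74523864  45.23916538  86.90262575] 54.96821270257778
3147 -0.41485918754692175 -41.99482537049703 41.99300070202943 [-7.81053353  6.92115251]
```

Well centred on the grip. Going down and closing.

Request:
{"fn": "step_arm", "kwargs": {"angular": [[0, 0, 0], [0, 0, 0], [0, 0, 0], [0, 0, 0], [0, 0, 0], [0, 0, 0], [0, 0, 0], [0, 0, 0]], "travel": [[-0.4, 0, -20], [0, 0, -20], [0, 0, -10], [0, 0, -1], [0, 0, 0], [0, 0, 0], [0, 0, 0], [0, 0, 0]], "hand": [55, 55, 55, 55, 55, 40, 25, 5]}}

```text
time: 19.8
eef_pos: [462.3, 45.5, 34.7]
ee_rot: [[0.163, 0.987, 0.001], [0.987, -0.163, -0.0], [-0.0, 0.001, -1.0]]
force: [0.2, 0.2, 0.3]
width: 32.8
grip_force: 0.0
```

Request:
{"fn": "step_arm", "kwargs": {"angular": [[0, 0, 0], [0, 0, 0], [0, 0, 0], [0, 0, 0], [0, 0, 0], [0, 0, 0], [0, 0, 0], [0, 0, 0]], "travel": [[0, 0, 0], [0, 0, 0], [0, 0, 0], [0, 0, 0], [0, 0, 0], [0, 0, 0], [0, 0, 0], [0, 0, 0]], "hand": [5, 5, 5, 5, 5, 5, 5, 5]}}

```text
time: 20.6
eef_pos: [461.9, 45.6, 34.1]
ee_rot: [[0.163, 0.987, 0.0], [0.987, -0.163, -0.0], [0.0, 0.0, -1.0]]
force: [3.8, -0.6, 0.3]
width: 14.5
grip_force: 40.0
```

```bash
python3 - <<'E'
from h import *
e=bot.get_state();print(e["time"],e["eef_pos"],e["force"],e["width"],e["grip_force"])
# arc steps about pivot: grip start angle
ax=np.array([.986,-.167]);t0=np.arctan2(52-72,-98)
th=np.linspace(np.pi+np.arctan(20/98),np.pi/2,25)
P=np.c_[100*np.cos(th)[:,None]*ax,72+100*np.sin(th)];print(np.diff(P,axis=0).round(1).tolist())
E
```

```text
20.6 [461.89314014  45.56145654  34.14937777] [ 3.83237182 -0.55868287  0.30375819] 14.529072675063171 39.99779909849167
[[-1.2, 0.2, 7.3], [-0.7, 0.1, 7.4], [-0.1, 0.0, 7.4], [0.4, -0.1, 7.4], [1.0, -0.2, 7.3], [1.5, -0.3, 7.2], [2.0, -0.3, 7.1], [2.5, -0.4, 6.9], [3.0, -0.5, 6.7], [3.5, -0.6, 6.5], [4.0, -0.7, 6.2], [4.4, -0.7, 5.9], [4.8, -0.8, 5.5], [5.2, -0.9, 5.2], [5.6, -0.9, 4.8], [5.9, -1.0, 4.3], [6.2, -1.0, 3.9], [6.5, -1.1, 3.4], [6.7, -1.1, 2.9], [6.9, -1.2, 2.4], [7.0, -1.2, 1.9], [7.2, -1.2, 1.4], [7.2, -1.2, 0.8], [7.3, -1.2, 0.3]]
```

Request:
{"fn": "step_arm", "kwargs": {"angular": [[0, 0, 0], [0, 0, 0], [0, 0, 0], [0, 0, 0], [0, 0, 0], [0, 0, 0], [0, 0, 0], [0, 0, 0]], "travel": [[-1.2, 0.2, 7.3], [-0.7, 0.1, 7.4], [-0.1, 0, 7.4], [0.4, -0.1, 7.4], [1, -0.2, 7.3], [1.5, -0.3, 7.2], [2, -0.3, 7.1], [2.5, -0.4, 6.9]], "hand": [5, 5, 5, 5, 5, 5, 5, 5]}}

```text
time: 21.4
eef_pos: [467.1, 44.6, 92.5]
ee_rot: [[0.163, 0.987, -0.001], [0.987, -0.163, 0.0], [0.0, -0.001, -1.0]]
force: [2.9, 0.4, -2.3]
width: 15.0
grip_force: 40.0
```

Request:
{"fn": "step_arm", "kwargs": {"angular": [[0, 0, 0], [0, 0, 0], [0, 0, 0], [0, 0, 0], [0, 0, 0], [0, 0, 0], [0, 0, 0], [0, 0, 0]], "travel": [[3, -0.5, 6.7], [3.5, -0.6, 6.5], [4, -0.7, 6.2], [4.4, -0.7, 5.9], [4.8, -0.8, 5.5], [5.2, -0.9, 5.2], [5.6, -0.9, 4.8], [5.9, -1, 4.3]], "hand": [5, 5, 5, 5, 5, 5, 5, 5]}}

```text
time: 22.2
eef_pos: [503.8, 38.4, 137.3]
ee_rot: [[0.163, 0.987, -0.001], [0.987, -0.163, -0.0], [-0.0, -0.001, -1.0]]
force: [2.2, -0.8, -3.0]
width: 14.5
grip_force: 40.0
```

Request:
{"fn": "step_arm", "kwargs": {"angular": [[0, 0, 0], [0, 0, 0], [0, 0, 0], [0, 0, 0], [0, 0, 0], [0, 0, 0], [0, 0, 0], [0, 0, 0]], "travel": [[6.2, -1, 3.9], [6.5, -1.1, 3.4], [6.7, -1.1, 2.9], [6.9, -1.2, 2.4], [7, -1.2, 1.9], [7.2, -1.2, 1.4], [7.2, -1.2, 0.8], [7.3, -1.2, 0.3]], "hand": [5, 5, 5, 5, 5, 5, 5, 5]}}

```text
time: 23.0
eef_pos: [559.0, 29.0, 154.2]
ee_rot: [[0.163, 0.987, -0.001], [0.987, -0.163, -0.0], [-0.0, -0.001, -1.0]]
force: [-0.1, -1.2, -5.3]
width: 14.8
grip_force: 40.0
```

Request:
{"fn": "step_arm", "kwargs": {"angular": [[0, 0, 0], [0, 0, 0], [0, 0, 0], [0, 0, 0], [0, 0, 0], [0, 0, 0], [0, 0, 0], [0, 0, 0]], "travel": [[0, 0, 0], [0, 0, 0], [0, 0, 0], [0, 0, 0], [0, 0, 0], [0, 0, 0], [0, 0, 0], [0, 0, 0]], "hand": [5, 5, 5, 5, 5, 5, 5, 5]}}

```text
time: 23.8
eef_pos: [558.5, 29.2, 154.2]
ee_rot: [[0.163, 0.987, -0.0], [0.987, -0.163, -0.0], [-0.0, -0.0, -1.0]]
force: [-1.3, -1.8, -5.0]
width: 14.8
grip_force: 40.0
```

```bash
python3 - <<'E'
from h import *
e=bot.get_state();print(e["time"],e["eef_pos"],e["force"])
p,d=grab_frame("scene");cv2.imwrite("pics/s1.png",np.clip(p[120:380,220:520]*1.6,0,255).astype(np.uint8))
E
```

```text
23.8 [558.51068989  29.21254822 154.204998  ] [-1.32340074 -1.77962855 -4.97889419]
```

View pics/s1.png

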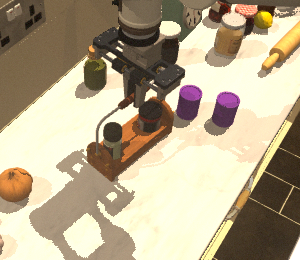

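The scene crop shows the handle upright at (110,110), with the jar and tin seated and the caddy standing on the worktop. Lifting slowly.

Request:
{"fn": "step_arm", "kwargs": {"angular": [[0, 0, 0], [0, 0, 0], [0, 0, 0], [0, 0, 0], [0, 0, 0], [0, 0, 0], [0, 0, 0], [0, 0, 0]], "travel": [[0, 0, 0], [0, 0, 1], [0, 0, 2], [0, 0, 4], [0, 0, 6], [0, 0, 7], [0, 0, 8], [0, 0, 8]], "hand": [5, 5, 5, 5, 5, 5, 5, 5], "squeeze": 50}}

```text
time: 24.65
eef_pos: [558.8, 29.3, 191.2]
ee_rot: [[0.163, 0.987, 0.001], [0.987, -0.163, -0.0], [0.0, 0.001, -1.0]]
force: [-0.1, -0.1, -7.4]
width: 14.4
grip_force: 50.0
```

Request:
{"fn": "step_arm", "kwargs": {"angular": [[0, 0, 0], [0, 0, 0], [0, 0, 0], [0, 0, 0], [0, 0, 0], [0, 0, 0], [0, 0, 0], [0, 0, 0]], "travel": [[0, 0, 10], [0, 0, 12], [0, 0, 12], [0, 0, 12], [0, 0, 9], [0, 0, 6], [0, 0, 3], [0, 0, 1]], "hand": [5, 5, 5, 5, 5, 5, 5, 5]}}

```text
time: 25.45
eef_pos: [558.6, 29.3, 255.3]
ee_rot: [[0.163, 0.987, -0.0], [0.987, -0.163, -0.0], [-0.0, -0.0, -1.0]]
force: [0.3, 0.6, -8.3]
width: 14.5
grip_force: 50.0
```

Request:
{"fn": "step_arm", "kwargs": {"angular": [[0, 0, 0], [0, 0, 0], [0, 0, 0], [0, 0, 0], [0, 0, 0], [0, 0, 0], [0, 0, 0], [0, 0, 0]], "travel": [[0, 0, 0], [0, 0, 0], [0, 0, 0], [0, 0, 0], [0, 0, 0], [0, 0, 0], [0, 0, 0], [0, 0, 0]], "hand": [5, 5, 5, 5, 5, 5, 5, 5]}}

```text
time: 26.25
eef_pos: [558.6, 29.3, 255.2]
ee_rot: [[0.163, 0.987, 0.0], [0.987, -0.163, -0.0], [-0.0, 0.0, -1.0]]
force: [0.5, -0.4, -7.1]
width: 14.8
grip_force: 50.0
```

Request:
{"fn": "step_arm", "kwargs": {"angular": [[0, 0, 0], [0, 0, 0], [0, 0, 0], [0, 0, 0], [0, 0, 0], [0, 0, 0], [0, 0, 0], [0, 0, 0]], "travel": [[0, 0, 0], [0, 0, 0], [0, 0, 0], [0, 0, 0], [0, 0, 0], [0, 0, 0], [0, 0, 0], [0, 0, 0]], "hand": [5, 5, 5, 5, 5, 5, 5, 5]}}

```text
time: 27.05
eef_pos: [558.6, 29.3, 255.2]
ee_rot: [[0.163, 0.987, 0.0], [0.987, -0.163, -0.0], [-0.0, 0.0, -1.0]]
force: [0.5, -0.6, -8.4]
width: 14.8
grip_force: 50.0
```

```bash
python3 - <<'E'
from h import *
v,u=np.mgrid[0:480,0:640]
for k in range(3):
    c=get_calibration("wrist");p,d=grab_frame("wrist")
    W=world("wrist",np.c_[u.ravel(),v.ravel()],depth=d.ravel(),cal=c).reshape(480,640,3);e=bot.get_state()
    q=W[...,:2]-e["eef_pos"][:2];x=q@[.986,-.167];y=q@[.167,.986];z=W[...,2]
    # board plane between jar and cheek etc
    M=(abs(x)<36)&(abs(y)<88)&(z>100)&(z<165)&(d>0)
    h=np.median(z[M]);N=M&(abs(z-h)<8);A=np.c_[x[N],y[N],np.ones(N.sum())];s=np.linalg.lstsq(A,z[N],rcond=None)[0]
    J=(np.hypot(x,y-62.5)<26)&(z>180)&(z<240);print(e["time"],e["force"].round(1),"board",N.sum(),h,"slopes",s.round(3),"jar",np.c_[x[J],y[J],z[J]].mean(0).round(1))
p,d=grab_frame("scene");cv2.imwrite("pics/s2.png",np.clip(cv2.resize(p[70:330,240:500],(780,780)[:2])[:600]*1.6,0,255).astype(np.uint8))
E
```

```text
27.1 [ 0.7  0.3 -7.7] board 6525 139.55183991980584 slopes [-1.40000e-02  6.00000e-03  1.39411e+02] jar [  0.4  63.3 219. ]
27.15 [-0.4 -0.3 -7.8] board 6521 139.55204150973503 slopes [-1.40000e-02  6.00000e-03  1.39397e+02] jar [  0.5  63.3 218.9]
27.2 [ 0.6 -0.5 -7.9] board 6520 139.52798289878513 slopes [-1.40000e-02  6.00000e-03  1.39396e+02] jar [  0.4  63.3 218.9]
```

View pics/s2.png

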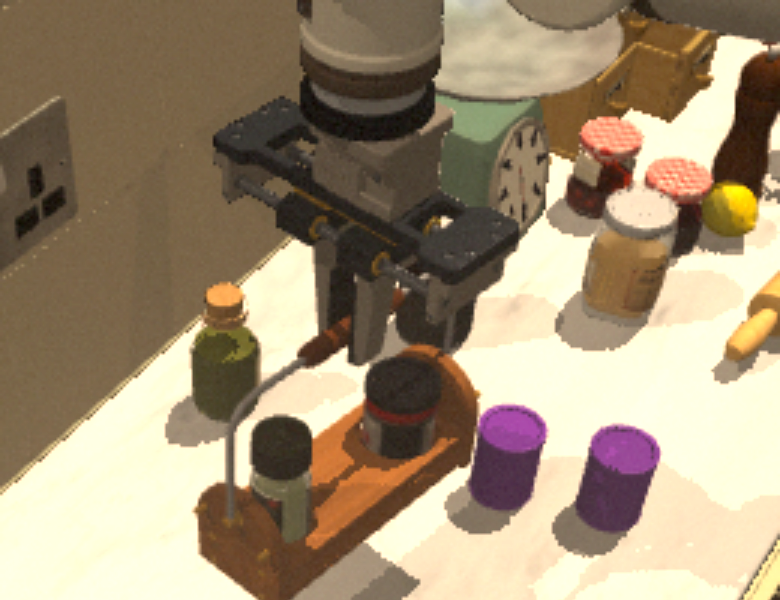

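The caddy hangs from its grip (about (350,330) in the crop) with its underside near 101 mm. It is level to about 0.015 rad and steady, with the jar and tin still seated. Handing in.

```bash
python3 -c "
from cell import bot
print(bot.sign_off())"
```

```text
the job is handed in; nothing more can be done
None
```

The job is handed in, and no verdict came back: the jar and tin are seated in their holes, and the caddy hangs by the middle of its grip about 101 mm above the worktop, level to about 0.015 rad and steady at the last check.

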